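Ring the chime and hold the intercom on talk

ROBOT

A 6-joint arm with a two-finger parallel gripper is mounted at the origin on the work surface. World frame = base frame: x ahead of the robot, y to its left, z up, the work surface at z = 0. Lengths are in m, angles in rad, forces in N, time in s.
With the tool pointing down it reaches from about 0.35 to 0.8 m from the base axis. Payload 7.3 kg.
Tool frame: the origin (TCP) lies between the finger pads; the fingertips stand 25 mm ahead of it and the grasp point (between the pads) lies 6 mm ahead of it (r.tip_extent is the distance from the TCP to the fingertips, in m); z points along the fingers, y is the line along which they close (so a half turn about z gives the same grasp; the last joint's range is limited). The gripper opens to 85 mm and grips with 20 to 120 N. Pads are 22 mm wide; open, the fingers measure 114 mm over their backs; the gripper's body (76 mm by 85 mm) begins 54 mm behind the grasp point. The pads swing forward as they close: fully open they stand 13 mm farther back than shut.
Start: joints at [-1.366, 0.342, 1.524, -0, 1.275, -0.146], TCP at [0.18, -0.493, 0.256] pointing down, gripper open.
Joint ranges: [-2.53, 2.53], [-0.77, 2.02], [0.04, 2.7], [-1, 4.14], [0.28, 2.66], [-3.11, 3.11]. Speed limits (rad/s): [2.57, 2.57, 3.14, 3.14, 3.14, 3.14].

INTERFACE

Orientations are given as a unit quaternion [x, y, z, w].
In Python, from workcell import r, command_gripper, optics gives the robot as it stands. The module is installed in compiled form; this text tells all that it offers. Calls block until the motion is done:
- r.reach(position, orientation): joint-space move of the TCP to a pose.
- r.move_straight(position, orientation=None, speed=0.15, max_force=None): straight line of the TCP; orientation=None keeps the orientation; speed is the mean speed in m/s. With max_force (N) it stops when the force on the tool has changed by that much, and returns True; else False.
- r.movej(angles): joint-space move.
- command_gripper(opening, force=None): finger opening in m; force is the grip in N (None keeps the last); returns when the fingers have stopped.
- r.hold(seconds).
- r.solve_ik(position, orientation): joint angles nearest the present ones, or None.
- r.read_state(): the state.
- optics.get_image(name): name is "scene" or "top" or "wrist"; returns (picture, depth): 400x640x3 uint8, red, green, blue; 400x640 float32, m along the optical axis (not along the pixel's ray), 0 where there is no reading.
- optics.camera_model(name): a dict with "K" (3x3 intrinsics, pixels), "k1" (the pictures are not rectified: a ray, as slopes to the right and down, at radius r is drawn at 1 + k1 r^2 times it, then the intrinsics apply), "R" (3x3) and "t" (3): a world point X has camera coordinates R X + t; the wrist camera has in their place "tool_from_camera" (4x4, takes a point from camera to tool coordinates, whose origin is the TCP and whose axes are the flange's). Camera axes: x right, y down, z forward; pixel columns grow to the right and rows downward; lengths in m; the calibration is good to about 2 mm. A picture is of the moment at which its call begins: read the wrist's pose just before it. camera_model takes no time and is no camera call.
A pose or a line that the arm cannot do raises r.PlanningError and nothing moves.
- r.finish_job(): hands the job in; it is judged then, once.
The state is a dict: "time_s": time; "joint_positions": joint angles; "dq": joint speeds; "tau": joint torques, N m; "eef_pos": TCP position; "eef_rot": TCP orientation; "contact_force": force on the tool from outside, world axes, zero at the start; "torque": the same for the moment, N m; "grip_width": finger opening in m; "grip_force": force on a finger pad.
Only numpy, scipy, OpenCV 4.12 (cv2) and the standard library are available. Lean on these libraries where they do the work, as an engineer would, in place of code of your own. Each camera call takes 0.05 s, during which the arm holds its last target. There are 200 camera calls.

TASK

From the bedside table, call the household: push the chime's T-shaped lever all the way over to its stop and let it spring fully back, then turn the intercom's wing dial clockwise past its first two clicks to the third (talk) and keep it there against its spring. Finish while still holding the dial at the third click, do not let go of it; leave the other things on the table where they are.

Things in the scene. Friction and masses are not known exactly. Their poses are not given: they have to be found in the camera images.
- chime: (all sizes here in mm) door-chime box: brown wooden base 160 (x) x 90 (y) x 45 high, screwed to the table, with a round steel gong (58 dia, its top 73 above the table) on its +x half and, on its -x half, a T-shaped sprung lever. Origin: centre of its underside, on the table (z = 0). Its own x axis points from the lever to the gong and is the direction in which the lever is pushed; z up
- lever_bar (a point): centre of the lever's black T-bar: a round bar 16 thick, 64 long, along the chime's y axis. It moves with the lever: about 143 above the table at rest, 152 at mid-swing, 143 at the stop. It sits on a flat steel arm (16 wide, 10 thick) whose pivot lies 45 to the -x side of the chime's origin, 60 above the table; the bar is 92 from the pivot
- chime_lever (a joint): swing of the chime lever in rad about the chime's y axis: 0 = at rest, leaning 0.45 rad from upright to the chime's -x side (away from the gong); grows as the bar is pushed over toward the gong (+x of the chime); 0.90 = solid stop, leaning 0.45 rad the other way. The bar travels 80 horizontally. A spring brings it back to 0 by itself when let go: about 4 N at the bar at rest, 8 N at the stop
- intercom: bedside intercom: flat grey plastic case 150 (x) x 170 (y) x 55 high, screwed to the table, with a black wing dial on its -x half, a speaker grille and a small round fixed volume knob (24 dia, 12 high; not used) on its +x half. Origin: centre of its underside, on the table; z up. The dial's axis is upright, 30 to the -x side of the origin
- dial_grip (a point): on the dial's axis, 34 above the case top (89 above the table), at the height to grip. The dial is a disc (60 dia, its top 8.5 above the case) with an upright wing bar on it: 56 long, 13 thick, its top 46.5 above the case (101.5 above the table). This point's x axis runs along the wing towards the end with the white line (the pointer), and turns with the dial; at rest it equals the intercom's x axis
- talk_dial (a joint): turn of the dial in rad, clockwise seen from above: 0 = at rest; click stops at 0.35 (first), 0.70 (second) and 1.05 (third: talk; the longest mark on the case); a solid stop at 1.12. A spring always turns it back to 0, from the clicks too: about 0.08 N m at rest, 0.16 N m at the third, plus or minus a ripple of about 0.05 N m between the clicks; let go, it is back at 0 in about 0.4 s
- pill_jar: bystander: amber glass jar, 36 dia, 65 high, loose, between the two devices. Origin: centre of its underside
- tumbler: bystander: empty drinking glass, 76 dia, 105 high, loose, on the robot's side of the devices. Origin: centre of its underside
- mug: bystander: white mug, 82 dia, 95 high, loose, to the left. Origin: centre of its underside
- carafe: bystander: stoppered glass bottle, 72 dia, 190 high, loose, far left. Origin: centre of its underside
- tissue_box: bystander: cardboard box 120 x 230 x 70 high, loose, far middle. Origin: centre of its underside
- book: bystander: book 126 x 186 x 30 high, lying, loose, far right. Origin: centre of its underside
- alarm_clock: bystander: black clock 50 x 110 x 81 high, loose, far left of the middle. Origin: centre of its underside
- remote: bystander: remote control 160 x 45 x 18, lying, loose, to the right. Origin: centre of its underside

How it is judged:
On the way, in this order (a step that is already met when the one before it is completed fails the run):
1. the chime lever is pushed to its stop (within 0.08 rad) (value of joint chime_lever above 0.82 rad), for 0.05 s.
2. the chime lever has sprung back to rest (within 0.08 rad) (value of joint chime_lever below 0.08 rad), for 0.2 s.
3. the dial is at its third click, held by the fingers (value of joint talk_dial above 0.95 rad and contact force between the fingers and intercom above 1 N), for 0.5 s.
At the end, for the whole second after the job is handed in: The robot's fingers hold the dial, pressing on it with over 1 N, at the third click: 0.95 rad or more from rest (the click is at 1.05, the stop at 1.12), not moving (under 0.1 rad/s); the chime lever is back at rest (under 0.08 rad); each bystander is within 30 mm of where it began (all of step 3 and velocity of joint talk_dial between -0.1 and 0.1 rad/s and value of joint chime_lever below 0.08 rad and distance of each of pill_jar, tumbler, mug, carafe, tissue_box, book, alarm_clock, remote from where it was at the start of the episode below 0.03 m); the arm keeps its last pose, push and grip.
It fails at once if a bystander is moved over 30 mm or tipped over 0.35 rad (distance of any of pill_jar, tumbler, mug, carafe, tissue_box, book, alarm_clock, remote from where it was at the start of the episode above 0.03 m or angle between any of pill_jar, tumbler, mug, carafe, tissue_box, book, alarm_clock, remote's own z axis and vertical above 0.35 rad).
It also fails if it takes over 54 s, if anything falls off the work surface, if the arm or the gripper's body presses on something with over 40 N, if the wrist force passes 120 N, or if a joint passes its speed limit or range.

## Working session

There is one attempt and no reset: what is moved stays moved. The work goes in short steps, each a Python script; the robot and the scene stay as the last script left them, time stands still between calls to the robot, and variables do not carry over. Pictures are saved under pics/ and viewed, at most 10 in all, crops included, and the job is handed in when it is done.

```bash
mkdir -p pics; cat > h.py <<'E'
import numpy as np, cv2
from workcell import r, command_gripper, optics
def cloud(name):
    im,d=optics.get_image(name); c=optics.camera_model(name)
    K=np.array(c["K"]);k1=c["k1"]
    v,u=np.mgrid[0:400,0:640].astype(float)
    xd=(u-K[0,2])/K[0,0]; yd=(v-K[1,2])/K[1,1]
    x,y=xd.copy(),yd.copy()
    for _ in range(10):
        f=1+k1*(x*x+y*y); x,y=xd/f,yd/f
    P=np.dstack([x*d,y*d,d])
    W=(P-np.array(c["t"]))@np.array(c["R"])
    W[d==0]=np.nan
    return im,W
E
python3 - <<'E'
from h import *
for n in("top","scene"):
    im,W=cloud(n); np.save(n+".npy",W); np.save(n+"_im.npy",im); cv2.imwrite(f"pics/{n}.png",im[:,:,::-1])
print(r.read_state()["time_s"], r.read_state()["eef_rot"])
E
```

```text
0.1 [ 9.84650878e-01  1.74534169e-01 -1.69988492e-05 -6.87606904e-04]
```

View pics/top.png

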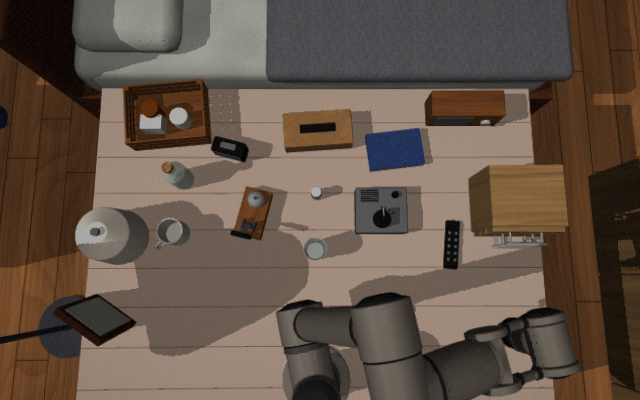

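View pics/scene.png

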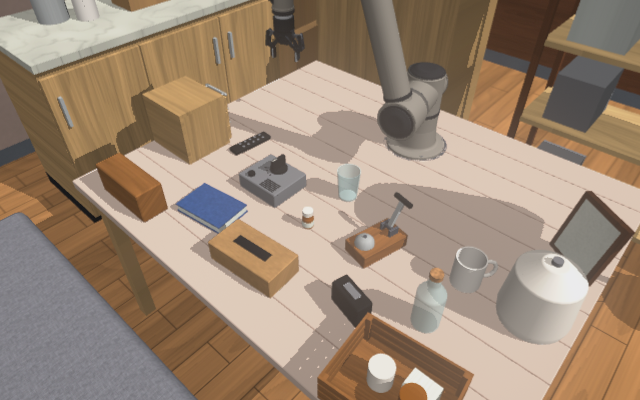

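The top view shows the chime at about (252,212), with its gong at (257,199) and T-bar at (242,235). The intercom is at (381,210) with its dial at (382,216), the jar at (316,193), and the tumbler at (315,249). Next I fit the poses.

```bash
python3 - <<'E'
from h import *
def fit(n,ctr,rad,z0,z1):
    W=np.load(n+".npy").reshape(-1,3); m=(np.hypot(W[:,0]-ctr[0],W[:,1]-ctr[1])<rad)&(W[:,2]>z0)&(W[:,2]<z1)
    return W[m]
W=np.load("top.npy")
c=np.nanmean(W[205:220,245:255].reshape(-1,3),0);i=np.nanmean(W[220:232,360:372].reshape(-1,3),0)+[.02,-.04,0]
print("approx",c,i)
for n in("top","scene"):
  for nm,ctr,rad,z0,z1 in(("chimebox",c,.14,.035,.052),("gong",c,.12,.06,.08),("bar",c,.14,.125,.17),("case",i,.15,.047,.06),("wing",i,.1,.085,.11),("pill",[*W[193,316,:2]],.05,.02,.08),("tumbler",[*W[249,315,:2]],.07,.02,.12)):
    P=fit(n,ctr,rad,z0,z1)
    if len(P)<4: print(n,nm,len(P));continue
    (cx,cy),(w,h),a=cv2.minAreaRect(P[:,:2].astype(np.float32)*1000)
    print(n,nm,len(P),"rect",round(cx),round(cy),round(w),round(h),round(a,1),"mean",P.mean(0).round(4),"zmed/max",np.median(P[:,2]).round(3),P[:,2].max().round(3))
E
```

```text
approx [0.52812421 0.2167529  0.04672554] [ 0.50203753 -0.20230285  0.05593851]
top chimebox 872 rect 529 207 91 160 76.1 mean [0.5267 0.2043 0.0453] zmed/max 0.045 0.052
top gong 275 rect 533 204 53 132 78.6 mean [0.5455 0.2025 0.0684] zmed/max 0.068 0.08
top bar 119 rect 449 226 62 21 75.3 mean [0.447  0.2265 0.1483] zmed/max 0.15 0.159
top case 1761 rect 536 -215 171 151 90.0 mean [ 0.5365 -0.2139  0.0551] zmed/max 0.055 0.06
top wing 85 rect 506 -214 12 54 88.9 mean [ 0.5058 -0.2138  0.101 ] zmed/max 0.102 0.11
top pill 110 rect 593 -1 33 31 89.0 mean [ 0.5906 -0.0007  0.0584] zmed/max 0.065 0.073
top tumbler 223 rect 405 2 75 72 88.7 mean [0.4121 0.0031 0.0774] zmed/max 0.084 0.114
scene chimebox 961 rect 530 208 93 162 75.8 mean [0.5377 0.2157 0.0434] zmed/max 0.043 0.052
scene gong 316 rect 534 208 47 134 75.2 mean [0.5391 0.2087 0.0672] zmed/max 0.067 0.079
scene bar 151 rect 451 228 66 23 77.5 mean [0.4507 0.2304 0.1428] zmed/max 0.145 0.152
scene case 1302 rect 535 -212 155 173 1.0 mean [ 0.5456 -0.203   0.0538] zmed/max 0.054 0.06
scene wing 89 rect 504 -211 59 18 1.9 mean [ 0.508  -0.2105  0.0963] zmed/max 0.098 0.104
scene pill 188 rect 594 1 37 33 39.5 mean [0.599  0.0055 0.0483] zmed/max 0.052 0.068
scene tumbler 677 rect 407 3 79 75 17.7 mean [0.4101 0.0069 0.0726] zmed/max 0.076 0.108
```

The chime is at (0.529, 0.207) with yaw about -14°, and the bar is at (0.448, 0.227). The dial is at (0.506, -0.213) with the intercom yaw about 0°. The fitted sizes match those given, so I push the lever now.

```bash
cat >> h.py <<'E'
from scipy.spatial.transform import Rotation as R
def q(yaw): return (R.from_euler('z',yaw)*R.from_quat([1,0,0,0])).as_quat()
def st(*k):
    s=r.read_state(); print(round(s["time_s"],2),"p",np.round(s["eef_pos"],4),"F",np.round(s["contact_force"],1),"T",np.round(s["torque"],2),"grip",round(s["grip_width"],4),round(s["grip_force"],1),"q6",round(s["joint_positions"][5],3)); return s
yc=np.radians(-14); d=np.array([np.cos(yc),np.sin(yc),0]); bar=np.array([.448,.227,0])
E
python3 - <<'E'
from h import *
Q=q(np.pi+yc); z=.128+r.tip_extent
P=bar-.06*d
command_gripper(0.0); 
r.reach([P[0],P[1],.25],Q); st()
r.move_straight([P[0],P[1],z],speed=.2); st()
im,W=cloud("scene"); cv2.imwrite("pics/pre.png",im[100:350,250:570,::-1])
E
```

```text
3.57 p [0.3902 0.241  0.25  ] F [-0.   0.9 -0. ] T [-0.04  0.06 -0.03] grip 0.0002 0.0 q6 -0.939
4.2 p [0.3904 0.2415 0.1535] F [ 1.   0.1 -0.2] T [ 0.03 -0.04 -0.01] grip -0.0002 0.0 q6 -0.939
```

View pics/pre.png

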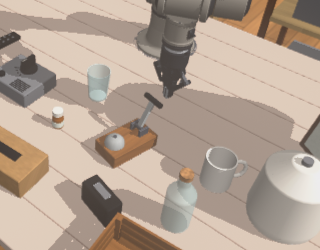

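The closed gripper at (170,80) is behind the T-bar at (153,100), with clear space around it. I push now.

```bash
python3 - <<'E'
from h import *
s=st(); z=s["eef_pos"][2]; p=s["eef_pos"].copy() if hasattr(s["eef_pos"],'copy') else np.array(s["eef_pos"])
p=np.array(p)
for dist in (-.005,.03,.050):
    t=bar+dist*d; t[2]=z
    hit=r.move_straight(t,speed=.1); print(dist,hit); s=st()
t=bar+.085*d; t[2]=z
print(r.move_straight(t,speed=.06,max_force=18)); st()
r.hold(.2); st()
im,W=cloud("scene"); cv2.imwrite("pics/push.png",cv2.resize(im[150:300,330:490,::-1],None,fx=3,fy=3))
E
```

```text
4.25 p [0.3907 0.2417 0.1541] F [ 0.2  0.1 -0. ] T [ 0.06 -0.01  0.02] grip 0.0001 0.0 q6 -0.939
-0.005 False
4.95 p [0.443  0.2283 0.1544] F [-5.7  2.1  1.5] T [ 0.38  0.83 -0.01] grip 0.0 2.9 q6 -1.006
0.03 False
5.45 p [0.4768 0.2198 0.1545] F [-6.8  2.2  5. ] T [ 0.31  0.89 -0.04] grip 0.0 3.3 q6 -1.041
0.05 False
5.8 p [0.4946 0.215  0.1534] F [-8.9  2.5  2.3] T [ 0.42  1.53 -0.02] grip -0.0005 4.6 q6 -1.06
True
6.14 p [0.5011 0.213  0.1524] F [-6.4  3.4  7.5] T [0.32 1.11 0.  ] grip -0.0001 4.9 q6 -1.071
6.34 p [0.5007 0.2131 0.1525] F [-6.9  1.5  8.9] T [ 0.29  1.06 -0.02] grip 0.0 4.9 q6 -1.071
```

View pics/push.png

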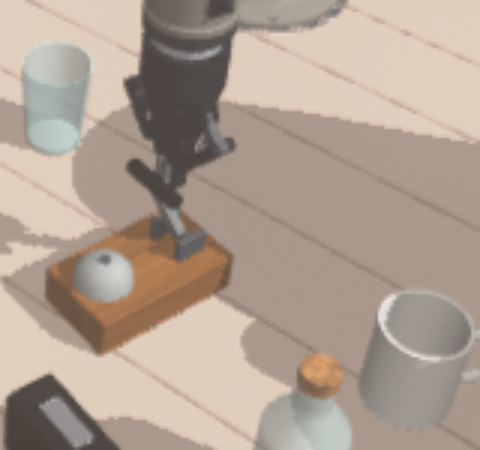

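The bar leans well toward the gong, but the force guard may have tripped early. I measure the bar and keep pushing, watching for the stop.

```bash
cat >> h.py <<'E'
def barpos():
    im,W=cloud("scene"); X=W-np.array([.529,.207,0]); a=X@d; b=X@np.array([-d[1],d[0],0])
    dark=im.max(2)<90
    m=(abs(b)<.04)&(a>-.11)&(a<.08)&(X[:,:,2]>.13)&(X[:,:,2]<.165)&dark
    side=m&(abs(b)>.018)
    print("bar n",side.sum(),"a med/max",np.median(a[side]).round(4) if side.any() else None, np.percentile(a[side],95).round(4) if side.any() else None,"z",np.median(X[side][:,2]).round(3))
E
python3 - <<'E'
from h import *
barpos()
z=.1535
for dist in (.060,.065,.070):
    t=bar+dist*d; t[2]=z
    print(dist,r.move_straight(t,speed=.04,max_force=30)); s=st()
    if np.linalg.norm(s["contact_force"][:2])>30: break
r.hold(.15); st(); barpos()
E
```

```text
bar n 46 a med/max -0.0034 0.0015 z 0.148
0.06 False
6.72 p [0.5018 0.2129 0.1527] F [-15.2   4.    4.4] T [ 0.61  2.66 -0.04] grip -0.0001 8.3 q6 -1.073
0.065 False
7.0 p [0.5026 0.2128 0.1525] F [-29.9   7.6  12.8] T [1.29 5.01 0.  ] grip -0.0001 16.7 q6 -1.078
7.15 p [0.5026 0.2128 0.1524] F [-30.1   6.9  14. ] T [ 1.21  5.   -0.03] grip 0.0002 16.6 q6 -1.078
bar n 46 a med/max -0.003 0.0022 z 0.148
```

The force rose to 30 N without further motion and the bar is at its expected stop position. Now I retract, check that the lever returns, and go above the dial for a wrist view.

```bash
python3 - <<'E'
from h import *
t=bar-.06*d; t[2]=.1535
r.move_straight(t,speed=.15); st(); r.hold(.3); barpos()
t[2]=.25; r.move_straight(t,speed=.25)
command_gripper(.085,40)
r.reach([.506,-.213,.24],q(np.pi)); r.hold(.3); s=st(); barpos()
c=optics.camera_model("wrist"); im,D=optics.get_image("wrist"); cv2.imwrite("pics/wrist.png",im[:,:,::-1])
K=np.array(c["K"]);T=np.array(c["tool_from_camera"])
v,u=np.mgrid[0:400,0:640].astype(float)
uv=np.dstack([u,v]).reshape(-1,1,2)
n=cv2.undistortPoints(uv,K,np.array([c["k1"],0,0,0.])).reshape(400,640,2)
P=np.dstack([n*D[:,:,None],D]); Wt=P@T[:3,:3].T+T[:3,3]
W=Wt@R.from_quat(s["eef_rot"]).as_matrix().T+np.array(s["eef_pos"])
m=(D>0)&(W[:,:,2]>.085)&(W[:,:,2]<.112)&(np.hypot(W[:,:,0]-.506,W[:,:,1]+.213)<.06)
Q=W[m]; print(len(Q), np.median(Q[:,2]), cv2.minAreaRect(Q[:,:2].astype(np.float32)*1000))
E
```

```text
8.18 p [0.391  0.2415 0.1538] F [ 0.4 -0.5  1. ] T [-0.01  0.01 -0.04] grip 0.0001 0.0 q6 -0.948
bar n 44 a med/max -0.0826 -0.0782 z 0.147
11.87 p [ 0.5062 -0.2124  0.2401] F [ 1.  -0.5 -0.7] T [ 0.04 -0.04 -0.02] grip 0.085 0.0 q6 -2.109
bar n 38 a med/max -0.0824 -0.0787 z 0.147
955 0.10228226537025287 ((503.83575439453125, -214.04331970214844), (55.9897575378418, 12.690607070922852), 0.09894639998674393)
```

View pics/wrist.png

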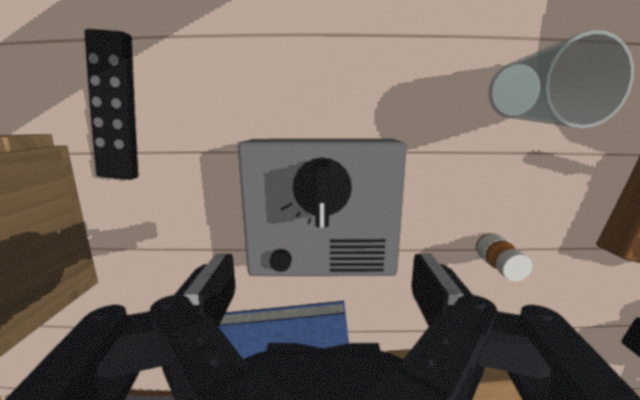

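The lever is back at rest. The wrist view shows the wing at (322,190) with its pointer towards +x, and the click marks on its -y side, so clockwise is yaw decreasing. The dial axis is at (0.505, -0.214). I grip it and turn.

```bash
python3 - <<'E'
from h import *
r.move_straight([.505,-.214,.12],q(np.pi),speed=.15)
print(r.move_straight([.505,-.214,.095],speed=.08,max_force=15)); st()
command_gripper(0.0,60); st()
s=r.read_state(); j0=np.array(s["joint_positions"])
for a in (.25,.5,.75,.95,1.07):
    j=j0.copy(); j[5]+=a; r.movej(j); print(a); s=st()
r.hold(.3); s=st(); print("yaw",R.from_quat(s["eef_rot"]).as_euler('xyz'))
im,W=cloud("scene"); cv2.imwrite("pics/dial.png",cv2.resize(im[110:220,220:330,::-1],None,fx=4,fy=4))
im,_=optics.get_image("wrist"); cv2.imwrite("pics/dialw.png",im[:,:,::-1])
E
```

```text
False
13.38 p [ 0.5051 -0.214   0.095 ] F [-0.3  0.4  0.9] T [0.03 0.02 0.  ] grip 0.085 0.0 q6 -2.111
14.03 p [ 0.505  -0.2139  0.0953] F [-0.4  1.6  4. ] T [0.18 0.09 0.04] grip 0.0122 58.5 q6 -2.111
0.25
14.38 p [ 0.505  -0.2142  0.0953] F [-1.2 -1.2  1.3] T [-0.23  0.16  0.06] grip 0.0122 58.5 q6 -1.865
0.5
14.73 p [ 0.5049 -0.2144  0.0953] F [-1.7 -4.1  1.2] T [-0.74  0.34  0.17] grip 0.0124 58.6 q6 -1.618
0.75
15.08 p [ 0.5047 -0.2147  0.0953] F [-2.7 -5.9  1.3] T [-0.88  0.52  0.19] grip 0.0121 58.7 q6 -1.366
0.95
15.39 p [ 0.5046 -0.2148  0.0953] F [-4.1 -6.8  1.4] T [-1.05  0.66  0.09] grip 0.0122 58.7 q6 -1.166
1.07
15.64 p [ 0.5045 -0.2149  0.0953] F [-4.2 -6.6  1.7] T [-1.1   0.77  0.17] grip 0.012 58.7 q6 -1.046
15.94 p [ 0.5045 -0.2149  0.0953] F [-5.7 -6.7  1.8] T [-1.13  0.76  0.23] grip 0.0124 58.7 q6 -1.047
yaw [-3.14011680e+00  8.32124998e-04  2.07739804e+00]
```

View pics/dialw.png

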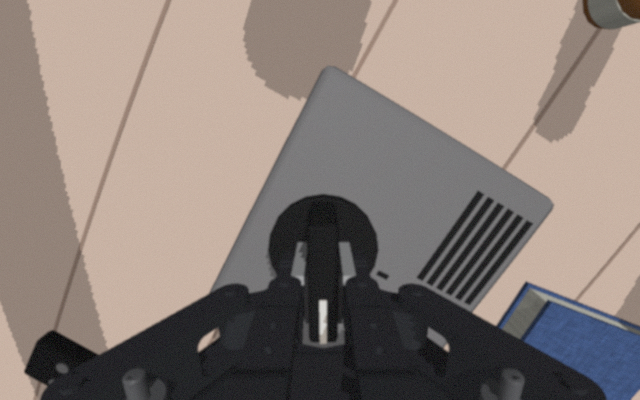

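View pics/dial.png

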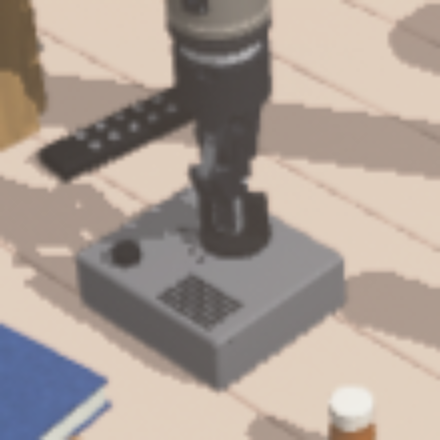

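The wrist view shows the wing, with its pointer at (322,320), vertical between the pads and in line with the fingers. The tool has turned 1.064 rad, torque is 0.23 N m and grip is 59 N. The case has stayed in place, so I hand in.

```bash
python3 - <<'E'
from h import *
r.hold(.8); barpos(); st(); print(r.finish_job())
E
```

```text
bar n 41 a med/max -0.0829 -0.0784 z 0.148
16.89 p [ 0.5044 -0.2149  0.0953] F [-4.7 -7.8  1.6] T [-1.1   0.74  0.22] grip 0.0121 58.7 q6 -1.047
the job is handed in; nothing more can be done
None
```

I pushed the chime lever to its stop and it sprang back to rest, then turned the dial to about 1.06 rad (third click) and handed in at about 17 s still gripping it; the hand-in reported no verdict, and I did not re-measure the bystanders, though the arm met no unexpected contact.

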